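# Clamp a connector with the inner crank of a concentric control

### The job

Wind the small inner crank on top of the clamp fixture clockwise until the foot under the head presses firmly but gently, with about 16 N, on the black connector in the nest, and leave it clamped like that. Pushing its upright pin is enough; do not disturb the tabbed setting ring around it; the connector must stay in its nest unharmed and the things lying around must be left alone.

Things in the scene. Friction and masses are not known exactly. Their poses are not given: they have to be found in the camera images.
- crank_axis (a point): point on the vertical axis shared by crank and outer ring, at the height of the crank pin's top end. They sit on top of a white C-frame fixture (head 80 x 140 mm, top 135 mm above the table, column at one side, nothing else standing above the head), right above foot and nest.
- crank_pin (a point): centre of the top end of the crank's upright pin: black, round, 10 mm diameter, 30 mm from the axis, standing 25 mm up from the flat crank arm (the pin's top is 187 mm above the table). It may point in any direction at the start. The arm's top is 25 mm and the hub's top 23 mm below this point.
- crank (a joint): crank angle, rad: 0 at the start, grows as wound clockwise from above, stop at 4.5; 1.5 to 2.8 to clamped. Lowers the foot 8 mm per rad. Self-holding, even loaded. Turning it free takes 0.22 N m (7.3 N square on the pin); with the foot on the connector each N of clamping adds 0.008 N m (0.27 N at the pin): 16 N is felt as 0.35 N m, 11.6 N at the pin.
- ring_tab (a point): top of one of the two upright tabs of the outer setting ring, 41 mm from the axis, tab 8 mm thick radially, 22 mm wide, top 15 mm below the crank pin's top; the other tab is diametrically opposite. Ring: aluminium, fluted, 76 mm diameter, top face 33 mm below the pin's top, the whole ring turns easily about the same axis (0.05 N m).
- foot: the clamp foot under the head, black rubber disc of 18 mm diameter on a steel rod; origin at the centre of its underside, which is 81 mm above the table at the start. It moves straight down as the crank is wound, and sits on a stiff spring (8 N per mm), so 16 N is about 0.25 rad of crank past first touch.
- connector: the black connector to be clamped, 50 x 22 x 24 mm high, loose in a shallow black nest below the foot, origin at the centre of its underside. The nest's height is adjustable and differs from start to start: its top lies 11 to 19 mm under the foot at the start; feel for the contact.
- spare_a: bystander: spare black connector, 50 x 22 x 24 mm, lying on the table
- spare_b: bystander: spare black connector, 50 x 22 x 24 mm, lying on the table
- pick: bystander: hand tool 150 mm long lying on the table
- bin: bystander: small open grey bin 90 x 70 x 40 mm on the table

How it is judged:
At the end, for the whole second after the job is handed in: The foot rests on the connector in its nest with 8 to 24 N, the crank is wound down and at rest, the ring's tabs are within 4 mm of where they were, and the connector is within 4 mm of where it was (contact force between foot and connector between 8 and 24 N and value of joint crank above 0.8 rad and velocity of joint crank between -0.05 and 0.05 rad/s and distance of each of ring_tab, connector from where it was at the start of the episode below 0.004 m); the robot touches nothing.
It fails at once if the setting ring was turned (a tab moved more than 4 mm) (distance of ring_tab from where it was at the start of the episode above 0.004 m).
It fails at once if the connector was crushed (more than 40 N under the foot) (contact force between foot and connector above 40 N).
It fails at once if the connector was shifted or lifted out of its nest (distance of connector from where it was at the start of the episode above 0.008 m).
It fails at once if a bystander was moved more than 15 mm (distance of any of spare_a, spare_b, pick, bin from where it was at the start of the episode above 0.015 m).
It also fails if it takes over 54 s, if anything falls off the work surface, if the arm or the gripper's body presses on something with over 40 N, if the wrist force passes 120 N, or if a joint passes its speed limit or range.

### The arm

A 6-joint arm with a two-finger parallel gripper is mounted at the origin on the work surface. World frame = base frame: x ahead of the robot, y to its left, z up, the work surface at z = 0. Lengths are in m, angles in rad, forces in N, time in s.
With the tool pointing down it reaches from about 0.35 to 0.775 m from the base axis. Payload 7.3 kg.
Tool frame: the origin (TCP) lies at the very end of the fingers, on their centre line; the grasp point (between the pads) lies 19 mm behind it; x points along the fingers, y is the direction in which the jaws open and shut, and the axes are right-handed (so a half turn about x gives the same grasp; the last joint's range is limited). The gripper opens to 92 mm and grips with 3 to 60 N. Pads are 19 mm wide; open, the fingers measure 130 mm over their backs; the gripper's body (75 mm by 190 mm) begins 47 mm behind the grasp point.
Start: joints at [1.201, 0.342, 1.524, -0, 1.275, -0.146], TCP at [0.116, 0.512, 0.227] pointing down, gripper open.
Joint ranges: [-2.53, 2.53], [-0.77, 2.02], [0.04, 2.7], [-1, 4.14], [0.28, 2.66], [-3.11, 3.11]. Speed limits (rad/s): [2.57, 2.57, 3.14, 3.14, 3.14, 3.14].

### API

Orientations are given as [roll, pitch, yaw] about the fixed x, y, z axes, in that order (R = Rz(yaw) Ry(pitch) Rx(roll)).
In Python, from cell import robot gives the robot as it stands.
- The arm moves only by the tool play_rows, never from a script. Its argument "moves" is a list that holds one entry, the list of rows, each a list of 5 numbers: the shift along the tool's x, y, z in m, then the turn about the tool's x in degrees, then the opening, from -1 (shut) to 1 (fully open), so that 0 is half open. A call has exactly 10 rows; each row shifts and turns the pose as measured when the row begins, along the tool's axes as they then stand; what a row does not reach is not made up. A row lasts 1/10 s, in which the tool goes at most 50 mm and 8.59 degrees, less where a joint would pass 70% of its speed; a pose out of reach is approached as far as the arm can. A call with a gripper value outside its range is refused whole. The fingers move at their own pace and stop on an object; "grip_force" is the grip in N (left out, the last holds). Time passes only in rows, so rows that do not move let the fingers close, or fill a call up. It gives the time, the measured TCP pose, the force and the opening at its end, in the units of the state.
- robot.observe(): the state, without advancing time (a new reading comes with each control period).
- robot.read_camera(name): name is "scene" or "top"; returns the picture (384x512x3 uint8, red, green, blue); there is no depth.
- robot.get_calibration(name): a dict with "mtx" (3x3 intrinsics, pixels), "view" (4x4, takes a point from world to camera coordinates). Camera axes: x right, y up, looking along -z (the intrinsics and any distortion apply to the point x, -y, -z); pixel columns grow to the right and rows downward; lengths in m; the calibration is good to about 2 mm. A picture is of the moment at which its call begins. get_calibration takes no time and is no camera call.
- robot.hand_in(): hands the job in, once; it reports no verdict.
Trained networks look in the newest picture that a camera, given by its name, has taken for a name from the list of things; names that differ only in an ending like _2 or _b are one class to them, and where a whole thing is asked for, a point or a joint stands for the part that bears it (a point fixed in the world has none). Each returns a list of dicts, best first, with "score" (0 to 1); they miss things now and then, are a little off and sometimes report something else, mostly with a low value. They report only what shows in the picture. A call takes as long as a camera call.
- robot.spot_in(camera, label): "point" ([column, row] in pixels, amid what is visible of it).
The state is a dict: "time": time; "qpos": joint angles; "qvel": joint speeds; "joint_efforts": joint torques, N m; "tool_pos": TCP position; "tool_rot": TCP orientation; "contact_force": force on the tool from outside, world axes, zero at the start; "torque": the same for the moment, N m; "opening": finger opening in m.
Only numpy, scipy, OpenCV 4.12 (cv2) and the standard library are available. Lean on these libraries where they do the work, as an engineer would, in place of code of your own. Each camera call takes 0.05 s, during which the arm holds its last target.

## Working session

There is one attempt and no reset: what is moved stays moved. The work goes in short steps, Python scripts to look and compute and a tool call to move; the robot and the scene stay as the last step left them, time stands still between calls to the robot, and variables do not carry over. Pictures are saved under pics/ and viewed, and the job is handed in when it is done.

Besides the shell and the picture viewer there is one more tool, called after ">>>" as a command line: name --argument value ..., lists and objects as JSON in quotes. play_rows: Moves the arm, as the interface text tells. Its arguments: {"type":"object","properties":{"moves":{"type":"array"},"grip_force":{"type":"number"}},"required":["moves"]}

```bash
mkdir -p pics; ls
python3 - <<'E'
from cell import robot
import cv2
s=robot.observe()
print({k:(v if not hasattr(v,'round') else v) for k,v in s.items()})
for n in ("scene","top"):
    im=robot.read_camera(n); cv2.imwrite(f"pics/{n}0.png",im[:,:,::-1])
    c=robot.get_calibration(n); print(n,c)
    for l in ("crank_axis","crank_pin","ring_tab","foot","crank","connector"):
        try: print(l,robot.spot_in(n,l)[:4])
        except Exception as e: print(l,e)
print(robot.observe()["time"])
E
```

```text
pics
{'time': 0.0, 'qpos': array([ 1.20098844e+00,  3.42712706e-01,  1.52501978e+00,  1.37280009e-05,
        1.27541761e+00, -1.46059651e-01]), 'qvel': array([ 0.00042414,  0.00022189,  0.0004217 ,  0.00061515, -0.00068298,
        0.00062515]), 'joint_efforts': array([-1.29285399e-04, -4.31224573e+01, -2.44227809e+01,  7.17479177e-02,
        5.58750762e-02, -1.09180442e-04]), 'tool_pos': array([0.11634352, 0.51152165, 0.22604921]), 'tool_rot': array([-1.72528448,  1.56923883, -1.94903672]), 'contact_force': array([-0.30413699, -0.27856003, -0.39864375]), 'torque': array([-0.00035956,  0.00363142,  0.05324302]), 'opening': 0.09195998333948259}
scene {'mtx': array([[408.6228372 ,   0.        , 251.45276398],
       [  0.        , 408.6228372 , 190.26089588],
       [  0.        ,   0.        ,   1.        ]]), 'view': array([[-4.40919349e-03,  9.99979740e-01,  4.59115205e-03,
        -3.04684188e-02],
       [-7.29441252e-01, -6.35678835e-03,  6.84013927e-01,
         3.18735909e-01],
       [ 6.84029253e-01, -3.33025942e-04,  7.29454501e-01,
        -1.41420617e+00],
       [ 0.000
[... 461 characters left out ...]
    [  0.        ,   0.        ,   1.        ]]), 'view': array([[ 0.01162075, -0.99991824,  0.00533646,  0.02731919],
       [ 0.99776434,  0.01194664,  0.06575407, -0.5741552 ],
       [-0.06581245,  0.00456042,  0.99782159, -0.98966482],
       [ 0.        ,  0.        ,  0.        ,  1.        ]])}
crank_axis [{'point': [246.8, 216.2], 'score': 0.77}, {'point': [327.9, 220.5], 'score': 0.44}, {'point': [280.2, 166.1], 'score': 0.21}]
crank_pin [{'point': [248.0, 217.3], 'score': 0.69}]
ring_tab [{'point': [241.5, 215.2], 'score': 0.79}]
foot [{'point': [243.3, 213.1], 'score': 0.34}]
crank [{'point': [247.3, 217.8], 'score': 0.48}]
connector [{'point': [249.3, 218.5], 'score': 0.48}]
0.7
```

Run:
```python
import cv2
a=cv2.imread("pics/scene0.png");b=cv2.imread("pics/top0.png")
cv2.imwrite("pics/sc_crop.png",cv2.resize(a[120:240,180:330],None,fx=5,fy=5,interpolation=cv2.INTER_CUBIC))
cv2.imwrite("pics/top_crop.png",cv2.resize(b[155:275,180:330],None,fx=5,fy=5,interpolation=cv2.INTER_CUBIC))
```

```text
(no output)
```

View pics/top0.png

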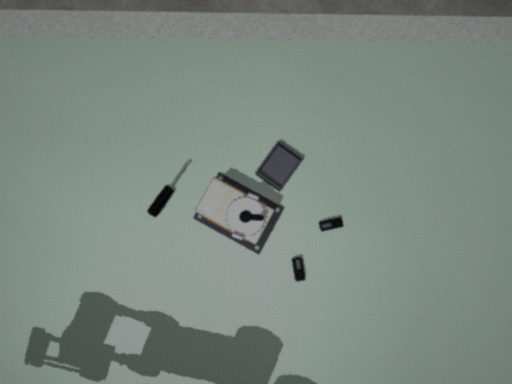

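View pics/scene0.png

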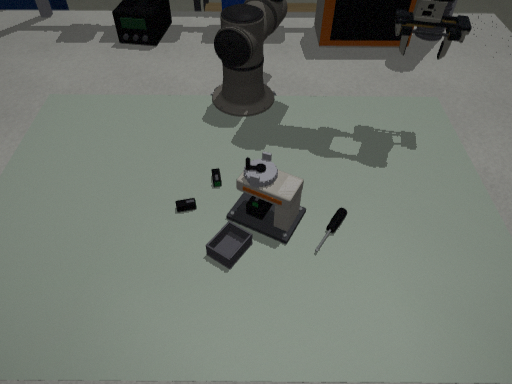

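```bash
sleep 1
```

```text
(no output)
```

View pics/top_crop.png

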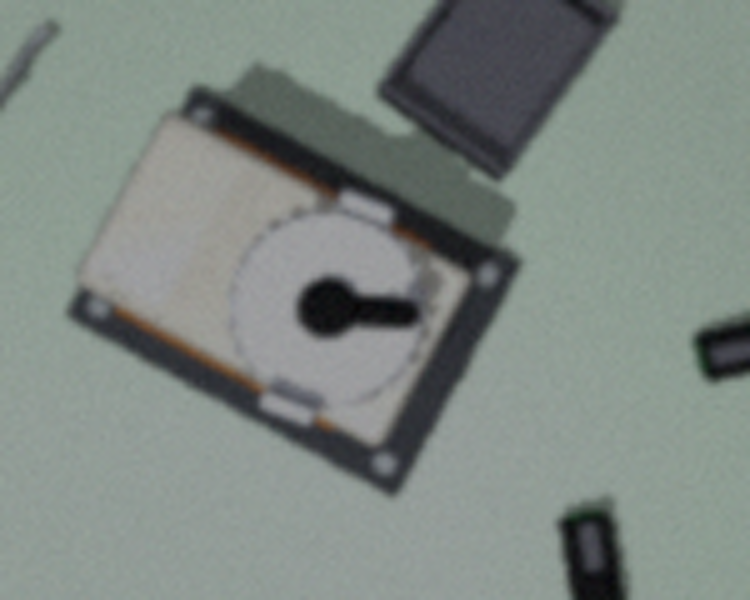

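View pics/sc_crop.png

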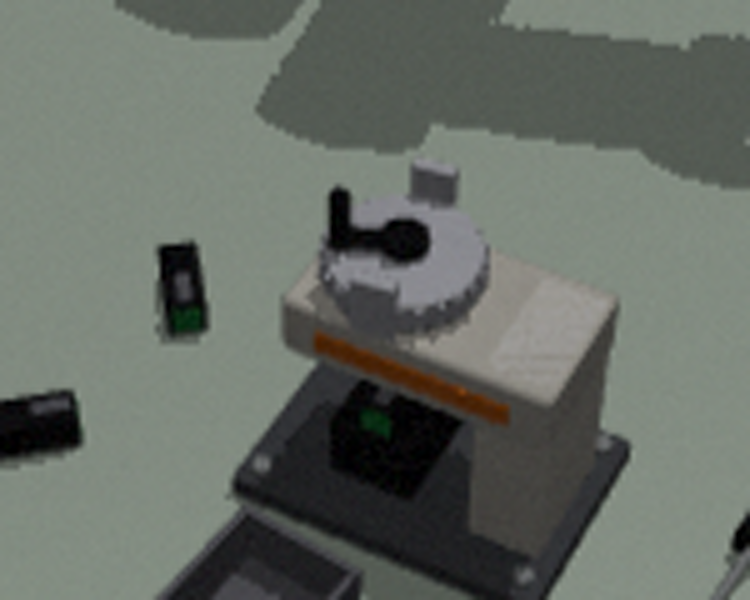

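```bash
cat > h.py <<'E'
import numpy as np, cv2
from scipy.spatial.transform import Rotation as Ro
from cell import robot
C={n:robot.get_calibration(n) for n in ("scene","top")}
def P(n):
    V=C[n]["view"]; return C[n]["mtx"]@np.diag([1,-1,-1])@V[:3]
def tri(a,b):
    X=cv2.triangulatePoints(P("scene"),P("top"),np.array(a,float).reshape(2,1),np.array(b,float).reshape(2,1))[:,0]; return X[:3]/X[3]
def proj(n,X):
    p=P(n)@np.append(X,1); return p[:2]/p[2]
def atz(n,uv,z):
    M=P(n); A=M[:,:3]; c=-np.linalg.solve(A,M[:,3]); d=np.linalg.solve(A,[uv[0],uv[1],1]); return c+d*(z-c[2])/d[2]
def cs(x,y): return (x/5+180-.4,y/5+120-.4)
def ct(x,y): return (x/5+180-.4,y/5+155-.4)
E
python3 - <<'E'
from h import *
np.set_printoptions(precision=4,suppress=True)
hub=tri(cs(406,238),ct(328,307)); pin=tri(cs(340,191),ct(410,314))
print("hub",hub,"pin",pin,np.linalg.norm(hub[:2]-pin[:2]))
t1=tri(cs(438,163),ct(286,405)); t2=tri(cs(372,288),ct(366,205)); print("tabs",t1,t2,np.linalg.norm(t1-t2),(t1+t2)/2)
for n,uv in (("top",ct(328,307)),("scene",cs(406,238))): print("hub@.164",n,atz(n,uv,.164))
for n,uv in (("top",ct(410,314)),("scene",cs(340,191))): print("pin@.187",n,atz(n,uv,.187))
for n,uv in (("top",ct(286,408)),("top",ct(368,205)),("scene",cs(438,163)),("scene",cs(373,285))): print("tab@.172",n,atz(n,uv,.172))
s=robot.observe(); R=Ro.from_euler('xyz',s["tool_rot"]).as_matrix(); print(R)
E
```

```text
hub [0.5166 0.053  0.1631] pin [0.5141 0.0222 0.1898] 0.030829455205358205
tabs [0.4793 0.0681 0.1762] [0.5557 0.0381 0.1695] 0.0822935005507388 [0.5175 0.0531 0.1729]
hub@.164 top [0.5166 0.0525 0.164 ]
hub@.164 scene [0.5175 0.0535 0.164 ]
pin@.187 top [0.5141 0.0214 0.187 ]
pin@.187 scene [0.511  0.0231 0.187 ]
tab@.172 top [0.478  0.0678 0.172 ]
tab@.172 top [0.5555 0.0376 0.172 ]
tab@.172 scene [0.4745 0.0689 0.172 ]
tab@.172 scene [0.5563 0.0382 0.172 ]
[[ 0.0001  0.2219  0.9751]
 [ 0.0001  0.9751 -0.2219]
 [-1.      0.0001  0.0001]]
```

>>> play_rows --moves '[[[0, -0.024, 0.031, 0, -0.48], [0, -0.024, 0.031, 0, -0.48], [0, -0.024, 0.031, 0, -0.48], [0, -0.024, 0.031, 0, -0.48], [0, -0.024, 0.031, 0, -0.48], [0, -0.024, 0.031, 0, -0.48], [0, -0.024, 0.031, 0, -0.48], [0, -0.024, 0.031, 0, -0.48], [0, -0.024, 0.031, 0, -0.48], [0, 0, 0, 0, -0.48]]]'

```text
time: 1.7
tool_pos: [0.3489, 0.2309, 0.2271]
tool_rot: [0.843, 1.565, 0.624]
contact_force: [0.2, 0.3, 0.9]
opening: 0.0245
```

```bash
cat >> h.py <<'E'
np.set_printoptions(precision=4,suppress=True)
AX=np.array([.517,.053])
def st():
    s=robot.observe(); R=Ro.from_euler('xyz',s["tool_rot"]).as_matrix()
    hd=np.degrees(np.arctan2(R[1,1],R[0,1])); p=np.array(s["tool_pos"])
    d=p[:2]-AX
    print("t",s["time"],"pos",p,"ydir",R[:,1],"xdir",R[:,0],"hd",round(hd,1),"open",s["opening"],"j6",s["qpos"][5])
    print("r",np.hypot(*d),"phi",np.degrees(np.arctan2(d[1],d[0])),"F",s["contact_force"],"F tool",R.T@s["contact_force"], "Tq",s["torque"])
    return s,R,p
def to(x):
    s,R,p=st(); print("shift tool",R.T@(np.array(x)-p))
E
python3 -c "
from h import *
to([.5135,.0225,.215])"
```

```text
t 1.7 pos [0.3489 0.2309 0.2271] ydir [0.2174 0.9761 0.0042] xdir [ 0.0045  0.0033 -1.    ] hd 77.4 open 0.024529126268705157 j6 -0.9520839414341901
r 0.2447570167430305 phi 133.39039362574297 F [0.2078 0.2543 0.8977] F tool [-0.8959  0.2971  0.1509] Tq [0.0411 0.0086 0.0452]
shift tool [ 0.0122 -0.1676  0.206 ]
```

>>> play_rows --moves '[[[0, -0.024, 0.0293, 0, -0.48], [0, -0.024, 0.0293, 0, -0.48], [0, -0.024, 0.0293, 0, -0.48], [0, -0.024, 0.0293, 0, -0.48], [0, -0.024, 0.0293, 0, -0.48], [0, -0.024, 0.0293, 0, -0.48], [0, -0.02, 0.026, 0, -0.48], [0, 0, 0, 8.5, -0.48], [0, 0, 0, 8.5, -0.48], [0, 0, 0, 8.5, -0.48]]]'

```text
time: 2.7
tool_pos: [0.5155, 0.0239, 0.2268]
tool_rot: [1.616, 1.562, 0.948]
contact_force: [-0.8, 0.0, 0.5]
opening: 0.0236
```

>>> play_rows --moves '[[[0, 0, 0, 8.5, -0.48], [0, 0, 0, 8.5, -0.48], [0, 0, 0, 8.5, -0.48], [0, 0, 0, 8.5, -0.48], [0, 0, 0, 8.5, -0.48], [0, 0, 0, 8.5, -0.48], [0, 0, 0, 3, -0.48], [0, 0, 0, 0, -0.48], [0, 0, 0, 0, -0.48], [0, 0, 0, 0, -0.48]]]'

```text
time: 3.7
tool_pos: [0.5142, 0.0326, 0.2265]
tool_rot: [2.882, 1.56, 1.262]
contact_force: [0.3, -0.3, -0.6]
opening: 0.0239
```

```bash
python3 -c "
from h import *
to([.5135,.0225,.200])
for n in C:
  im=robot.read_camera(n); cv2.imwrite('pics/%s1.png'%n,cv2.resize(im[100:240,170:340,::-1],None,fx=4,fy=4,interpolation=2))
"
```

```text
t 3.7 pos [0.5142 0.0326 0.2265] ydir [ 0.9988 -0.0494  0.0028] xdir [ 0.0033  0.0104 -0.9999] hd -2.8 open 0.023864262200375626 j6 -0.04624398573058821
r 0.020621194416604476 phi -97.66712375740441 F [ 0.295  -0.2841 -0.5718] F tool [0.5697 0.3071 0.2752] Tq [-0.1018  0.0711 -0.0386]
shift tool [ 0.0264 -0.0003  0.0104]
```

View pics/scene1.png

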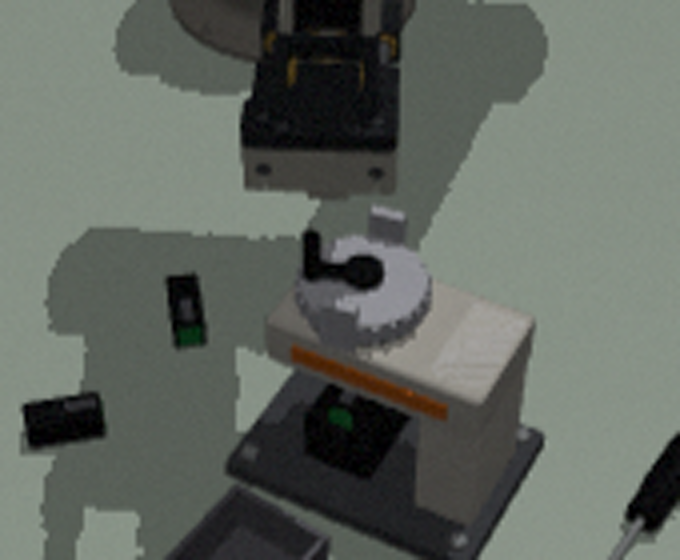

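```bash
python3 -c "
from h import *
s,R,p=st()
for n in C: 
  print(n,[(proj(n,p+R@[0,y,0])-[170,100])*4 for y in (-.03,0,.03)], (proj(n,[.5135,.0225,.187])-[170,100])*4)
"
```

```text
t 3.8 pos [0.5143 0.0324 0.2265] ydir [ 0.9987 -0.05    0.0028] xdir [ 0.0034  0.0104 -0.9999] hd -2.9 open 0.02387150739250432 j6 -0.04591613151287953
r 0.02078823475964472 phi -97.55229811755554 F [-0.3799  0.9531  0.0865] F tool [-0.0779 -0.4269 -0.9338] Tq [-0.1149  0.1051 -0.0155]
scene [array([329.958 , 147.1383]), array([327.0778, 181.929 ]), array([324.0625, 218.3513])] [309.2741 234.146 ]
top [array([339.4307, 535.7153]), array([343.5849, 468.1863]), array([347.7194, 400.9773])] [364.0633 470.7975]
```

View pics/top1.png

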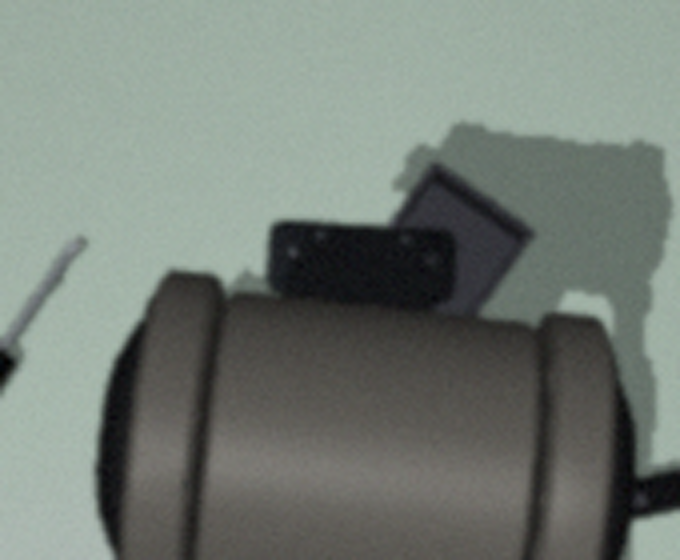

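>>> play_rows --moves '[[[0, 0, 0.006, 0, -0.48], [0, 0, 0.0045, 0, -0.48], [0.01, 0, 0, 0, -0.48], [0.01, 0, 0, 0, -0.48], [0.005, 0, 0, 0, -0.48], [0.005, 0, 0, 0, -0.48], [0.003, 0, 0, 0, -0.48], [0.003, 0, 0, 0, -0.48], [0, 0, 0, 0, -0.48], [0, 0, 0, 0, -0.48]]]'

```text
time: 4.8
tool_pos: [0.5133, 0.0211, 0.1862]
tool_rot: [3.052, 1.56, 1.432]
contact_force: [0.1, -0.3, -0.1]
opening: 0.0236
```

```bash
python3 -c "
from h import *
to([.5135,.0225,.177])
"
```

```text
t 4.8 pos [0.5133 0.0211 0.1862] ydir [ 0.9988 -0.0495  0.001 ] xdir [ 0.0015  0.0106 -0.9999] hd -2.8 open 0.023645562006919873 j6 -0.06987942533546423
r 0.03206654298230555 phi -96.55401293423193 F [ 0.1397 -0.3413 -0.1266] F tool [0.1232 0.1564 0.3353] Tq [-0.1527  0.0348  0.0387]
shift tool [ 0.0092  0.0001 -0.0013]
```

>>> play_rows --moves '[[[0.003, 0, 0, 0, -0.48], [0.003, 0, -0.001, 0, -0.48], [0.003, 0, 0, 0, -0.48], [0, 0, 0, 0, -0.48], [0, -0.001, 0, 0, -0.48], [0, -0.001, 0, 0, -0.48], [0, -0.001, 0, 0, -0.48], [0, -0.001, 0, 0, -0.48], [0, 0, 0, 0, -0.48], [0, 0, 0, 0, -0.48]]]'

```text
time: 5.8
tool_pos: [0.5095, 0.0226, 0.1773]
tool_rot: [2.879, 1.56, 1.259]
contact_force: [0.3, 0.1, -0.3]
opening: 0.0239
```

```bash
python3 -c "
from h import *
to([.5135,.0225,.177])
"
```

```text
t 5.8 pos [0.5095 0.0226 0.1773] ydir [ 0.9988 -0.0494  0.0028] xdir [ 0.0034  0.0104 -0.9999] hd -2.8 open 0.023879355637138465 j6 -0.06841960201548959
r 0.03133254567737558 phi -103.88835088784745 F [ 0.2519  0.0967 -0.3302] F tool [ 0.332   0.2459 -0.1055] Tq [-0.1129  0.014  -0.0273]
shift tool [ 0.0003  0.004  -0.0001]
```

>>> play_rows --moves '[[[0, -0.001, 0, 0, -0.48], [0, -0.001, 0, 0, -0.48], [0, -0.001, 0, 0, -0.48], [0, -0.001, 0, 0, -0.48], [0, -0.001, 0, 0, -0.48], [0, 0, 0, 0, -0.48], [0, 0, 0, 0, -0.48], [0, 0, 0, 0, -0.48], [0, 0, 0, 0, -0.48], [0, 0, 0, 0, -0.48]]]'

```text
time: 6.8
tool_pos: [0.5073, 0.0227, 0.1775]
tool_rot: [2.387, 1.556, 0.767]
contact_force: [1.9, -0.5, -1.3]
opening: 0.024
```

```bash
python3 -c "
from h import *
st()
"
```

```text
t 6.8 pos [0.5073 0.0227 0.1775] ydir [ 0.9987 -0.0498  0.0102] xdir [ 0.0107  0.0103 -0.9999] hd -2.9 open 0.024029413799179396 j6 -0.06923643569207356
r 0.03183047016506171 phi -107.77104766016303 F [ 1.9226 -0.5283 -1.3457] F tool [1.3606 1.9328 0.4467] Tq [-0.1604 -0.3437 -0.0139]
```

>>> play_rows --moves '[[[0, -0.003, -0.0002, 2, -0.48], [0, -0.003, -0.0005, 3, -0.48], [0, -0.003, -0.0007, 4, -0.48], [0, -0.003, -0.0007, 4, -0.48], [0, -0.003, -0.0007, 4, -0.48], [0, 0, 0, 0, -0.48], [0, 0, 0, 0, -0.48], [0, 0, 0, 0, -0.48], [0, 0, 0, 0, -0.48], [0, 0, 0, 0, -0.48]]]'

```text
time: 7.8
tool_pos: [0.4988, 0.0268, 0.1776]
tool_rot: [2.267, 1.545, 0.339]
contact_force: [2.9, -0.3, -1.4]
opening: 0.0239
```

```bash
cat >> h.py <<'E'
def pinfit():
    s,R,p=st(); half=s["opening"]/2
    # pin centre lies on line y_tool=half-5mm, circle r=30mm about AX
    o=p[:2]+R[:2,1]*(half-.005); z=R[:2,2]; d=o-AX
    b=d@z; c=d@d-.03**2; D=b*b-c
    k=-b+np.sqrt(max(D,0)); q=o+k*z; ph=np.degrees(np.arctan2(*(q-AX)[::-1]))
    t=np.array([np.sin(np.radians(ph)),-np.cos(np.radians(ph))])
    print("pin",q,"phi",ph,"wound(deg)",(-96.5-ph)%360,"rad",np.radians((-96.5-ph)%360),"pin along pad z",k,"y-err deg",np.degrees(np.arcsin(np.cross(R[:2,1],-t))),"Ft",-s["contact_force"][:2]@t)
    return ph
E
python3 -W ignore -c "
from h import *
pinfit()
"
```

```text
t 7.8 pos [0.4988 0.0268 0.1776] ydir [ 0.9367 -0.3496  0.02  ] xdir [ 0.0245  0.0087 -0.9997] hd -20.5 open 0.02393080296724267 j6 0.244318873111263
r 0.03190427549273231 phi -124.73769265827926 F [ 2.8562 -0.2652 -1.445 ] F tool [ 1.5123  2.7393 -0.7251] Tq [-0.1503 -0.3283  0.0012]
pin [0.5057 0.0252] phi -112.18765602718716 wound(deg) 15.68765602718716 rad 0.273801249594749 pin along pad z -0.0009335110392865338 y-err deg -1.7196692977709422 Ft 2.7448957067634696
```

>>> play_rows --moves '[[[0, -0.0036, -0.0007, 5, -0.48], [0, -0.0036, -0.0007, 5, -0.48], [0, -0.0036, -0.0007, 5, -0.48], [0, -0.0036, -0.0007, 5, -0.48], [0, -0.0036, -0.0007, 5, -0.48], [0, -0.0036, -0.0007, 5, -0.48], [0, -0.0036, -0.0007, 5, -0.48], [0, -0.0036, -0.0007, 5, -0.48], [0, -0.0036, -0.0007, 5, -0.48], [0, -0.0036, -0.0007, 5, -0.48]]]'

```text
time: 8.8
tool_pos: [0.487, 0.0477, 0.1777]
tool_rot: [2.674, 1.526, -0.16]
contact_force: [3.1, -5.6, -2.8]
opening: 0.0243
```

```bash
python3 -W ignore -c "
from h import *
pinfit()
"
```

```text
t 8.8 pos [0.487  0.0477 0.1777] ydir [ 0.3031 -0.9528  0.0201] xdir [ 0.0441 -0.0071 -0.999 ] hd -72.4 open 0.024272477186566638 j6 1.2088109980118555
r 0.030436826312531324 phi -170.02317627042055 F [ 3.0743 -5.6113 -2.7541] F tool [ 2.9266  6.2224 -1.1128] Tq [-1.0504 -0.345  -0.019 ]
pin [0.4895 0.041 ] phi -156.47537883324046 wound(deg) 59.975378833240455 rad 1.0467678307709611 pin along pad z -0.00032250059980778317 y-err deg 5.876634594555645 Ft 6.3719762819491255
```

>>> play_rows --moves '[[[-0.001, -0.0024, -0.0003, 1, -0.48], [0, -0.0024, -0.0003, 1, -0.48], [0, -0.0024, -0.0003, 1, -0.48], [0, -0.0024, -0.0003, 1, -0.48], [0, -0.0024, -0.0003, 1, -0.48], [0, -0.0024, -0.0003, 1, -0.48], [0, -0.0024, -0.0003, 1, -0.48], [0, -0.0024, -0.0003, 1, -0.48], [0, -0.0024, -0.0003, 1, -0.48], [0, -0.0024, -0.0003, 1, -0.48]]]'

```text
time: 9.8
tool_pos: [0.4851, 0.0576, 0.1779]
tool_rot: [2.331, 1.516, -0.683]
contact_force: [1.9, -6.4, -1.1]
opening: 0.0239
```

```bash
python3 -W ignore -c "
from h import *
pinfit()
"
```

```text
t 9.8 pos [0.4851 0.0576 0.1779] ydir [ 0.1263 -0.9912  0.04  ] xdir [ 0.0428 -0.0348 -0.9985] hd -82.7 open 0.023923625573582137 j6 1.4450916799904847
r 0.03226851800722 phi 171.7150268456098 F [ 1.9039 -6.4417 -1.1442] F tool [ 1.4483  6.5796 -1.02  ] Tq [-1.1992 -0.1567 -0.0643]
pin [0.4871 0.0509] phi -175.97572354854267 wound(deg) 79.47572354854267 rad 1.387113051326861 pin along pad z -0.0011365744370410262 y-err deg -3.2352388254177034 Ft 6.5593931214808645
```

>>> play_rows --moves '[[[0, -0.0022, -0.0004, 1.8, -0.48], [0, -0.0022, -0.0004, 1.8, -0.48], [0, -0.0022, -0.0004, 1.8, -0.48], [0, -0.0022, -0.0004, 1.8, -0.48], [0, -0.0022, -0.0004, 1.8, -0.48], [0, -0.0022, -0.0004, 1.8, -0.48], [0, -0.0022, -0.0004, 1.8, -0.48], [0, -0.0022, -0.0004, 1.8, -0.48], [0, -0.0022, -0.0004, 1.8, -0.48], [0, -0.0022, -0.0004, 1.8, -0.48]]]'

```text
time: 10.8
tool_pos: [0.4882, 0.0645, 0.1776]
tool_rot: [2.291, 1.497, -1.047]
contact_force: [0.6, -6.8, 1.0]
opening: 0.0239
```

```bash
python3 -W ignore -c "
from h import *
pinfit()
"
```

```text
t 10.8 pos [0.4882 0.0645 0.1776] ydir [-0.1957 -0.9791  0.0556] xdir [ 0.037  -0.0641 -0.9973] hd -101.3 open 0.02387266510175377 j6 1.8180738104967413
r 0.03101787208637963 phi 158.23029942968572 F [ 0.5614 -6.7536  0.9809] F tool [-0.5247  6.557  -1.9024] Tq [-1.2656  0.1215 -0.0036]
pin [0.4874 0.0576] phi 171.16021271363294 wound(deg) 92.33978728636703 rad 1.6116333187383047 pin along pad z -0.0005303669598586379 y-err deg 2.461442907170123 Ft 6.587144986653874
```

>>> play_rows --moves '[[[-0.0015, -0.0024, -0.0004, 1.6, -0.48], [0, -0.0024, -0.0004, 1.6, -0.48], [0, -0.0024, -0.0004, 1.6, -0.48], [0, -0.0024, -0.0004, 1.6, -0.48], [0, -0.0024, -0.0004, 1.6, -0.48], [0, -0.0024, -0.0004, 1.6, -0.48], [0, -0.0024, -0.0004, 1.6, -0.48], [0, -0.0024, -0.0004, 1.6, -0.48], [0, -0.0024, -0.0004, 1.6, -0.48], [0, -0.0024, -0.0004, 1.6, -0.48]]]'

```text
time: 11.8
tool_pos: [0.4913, 0.0674, 0.178]
tool_rot: [2.191, 1.469, -1.434]
contact_force: [-2.3, -9.8, 2.7]
opening: 0.0237
```

```bash
python3 -W ignore -c "
from h import *
pinfit()
"
```

```text
t 11.8 pos [0.4913 0.0674 0.178 ] ydir [-0.4657 -0.8811  0.0829] xdir [ 0.0139 -0.1009 -0.9948] hd -117.9 open 0.02373471260098867 j6 2.150861994418038
r 0.02945103810482267 phi 150.80219053200184 F [-2.2682 -9.8477  2.6929] F tool [-1.7167  9.9558 -2.7031] Tq [-1.496   0.6024 -0.0783]
pin [0.4882 0.0613] phi 163.98069078338207 wound(deg) 99.5193092166179 rad 1.7369396151403211 pin along pad z -8.133502361385228e-05 y-err deg 11.798021044159308 Ft 10.091199476746743
```

>>> play_rows --moves '[[[0, -0.001, 0, 0, -0.48], [0, -0.0015, 0, 0, -0.48], [0, -0.002, 0, 0, -0.48], [0, -0.0025, 0, 0, -0.48], [0, -0.0025, 0, 0, -0.48], [0, -0.0025, 0, 0, -0.48], [0, -0.0025, 0, 0, -0.48], [0, -0.0025, 0, 0, -0.48], [0, -0.0025, 0, 0, -0.48], [0, -0.0025, 0, 0, -0.48]]]'

```text
time: 12.8
tool_pos: [0.4917, 0.0702, 0.1774]
tool_rot: [1.964, 1.435, -1.659]
contact_force: [-3.3, -10.0, 3.6]
opening: 0.0238
```

```bash
cat >> h.py <<'E'
def tq(q):
    F=-np.array(robot.observe()["contact_force"]); d=q-AX
    print("cw torque on crank",-(d[0]*F[1]-d[1]*F[0]))
E
python3 -W ignore -c "
from h import *
ph=np.radians(pinfit()); tq(AX+.03*np.array([np.cos(ph),np.sin(ph)]))
for n in C:
  im=robot.read_camera(n); cv2.imwrite('pics/%s2.png'%n,cv2.resize(im[100:240,170:340,::-1],None,fx=4,fy=4,interpolation=2))
"
```

```text
t 12.8 pos [0.4917 0.0702 0.1774] ydir [-0.4621 -0.878   0.1251] xdir [-0.0119 -0.135  -0.9908] hd -117.8 open 0.023835059544260326 j6 2.1863844769241227
r 0.030609762870386765 phi 145.85182389262013 F [ -3.2697 -10.0349   3.5525] F tool [-2.1266 10.7657 -1.8941] Tq [-1.8099  0.7748 -0.0477]
pin [0.489  0.0638] phi 158.8500101000387 wound(deg) 104.6499898999613 rad 1.826486885933136 pin along pad z -0.0006197047867025594 y-err deg 6.555463525556086 Ft 10.538657083529795
cw torque on crank 0.31615971250589403
```

View pics/scene2.png

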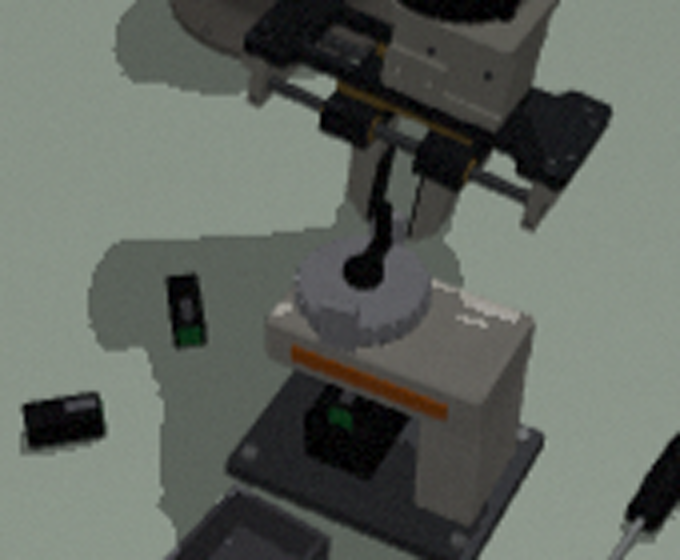

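>>> play_rows --moves '[[[0, 0.003, 0, 0, -0.48], [0, 0.003, 0, 0, -0.48], [0, 0, 0, 0, -0.48], [-0.005, 0, 0, 0, -0.48], [-0.005, 0, 0, 0, -0.48], [-0.01, 0, 0, 0, -0.48], [-0.03, 0, 0, 0, -0.48], [-0.04, 0, 0, 0, -0.48], [-0.04, 0, 0, 0, -0.48], [-0.04, 0, 0, 0, -0.48]]]'

```text
time: 13.9
tool_pos: [0.4878, 0.0896, 0.3508]
tool_rot: [1.87, 1.436, -1.751]
contact_force: [0.6, 1.2, -0.1]
opening: 0.0237
```

```bash
python3 -W ignore -c "
from h import *
st()
"
```

```text
t 13.9 pos [0.4878 0.0896 0.3508] ydir [-0.46   -0.8785  0.1288] xdir [-0.0242 -0.1326 -0.9909] hd -117.6 open 0.023738336367302097 j6 2.1584439972854774
r 0.04681851560405529 phi 128.65776252951818 F [ 0.643   1.2394 -0.127 ] F tool [-0.054  -1.401   0.0031] Tq [0.0587 0.1341 0.0382]
```

>>> play_rows --moves '[[[-0.004, -0.035, 0, 0, -0.48], [-0.004, -0.035, 0, 0, -0.48], [-0.004, -0.035, 0, 0, -0.48], [-0.004, -0.035, 0, 0, -0.48], [-0.004, -0.035, 0, 0, -0.48], [-0.004, -0.035, 0, 0, -0.48], [-0.004, -0.035, 0, 0, -0.48], [-0.004, -0.035, 0, 0, -0.48], [0, 0, 0, 0, -0.48], [0, 0, 0, 0, -0.48]]]'

```text
time: 14.9
tool_pos: [0.6219, 0.3535, 0.3629]
tool_rot: [2.031, 1.444, -1.589]
contact_force: [-0.6, 1.0, 0.0]
opening: 0.024
```

```bash
python3 -W ignore -c "
from h import *
st()
a=robot.read_camera('scene')[120:240,180:330,::-1];b=robot.read_camera('top')[155:275,180:330,::-1]
o=lambda i:cv2.resize(i,None,fx=5,fy=5,interpolation=cv2.INTER_CUBIC)
cv2.imwrite('pics/s3.png',o(a));cv2.imwrite('pics/t3.png',o(b))
"
```

```text
t 14.9 pos [0.6219 0.3535 0.3629] ydir [-0.4603 -0.8804  0.1137] xdir [-0.0024 -0.1269 -0.9919] hd -117.6 open 0.024042698710463058 j6 2.4572943733357606
r 0.3182772097632038 phi 70.76256707921864 F [-0.5641  0.9958  0.0368] F tool [-0.1615 -0.6128  0.9537] Tq [ 0.0357  0.1723 -0.014 ]
```

View pics/s3.png

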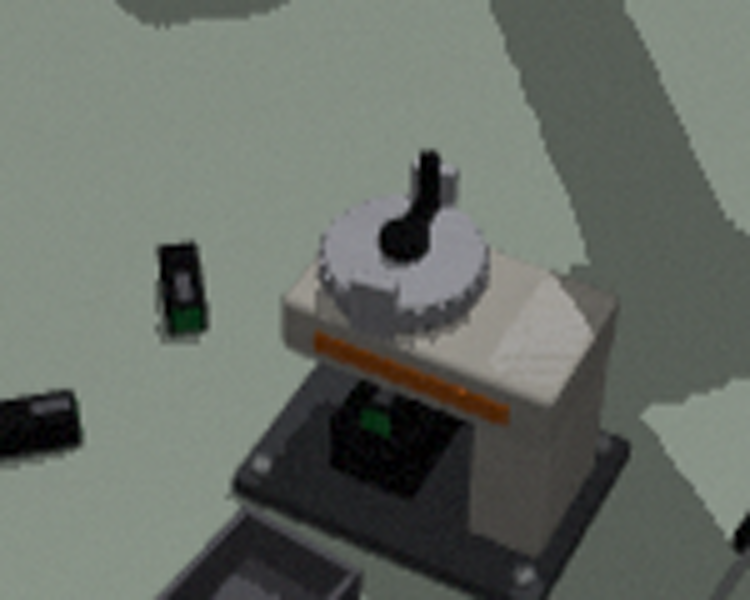

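View pics/t3.png

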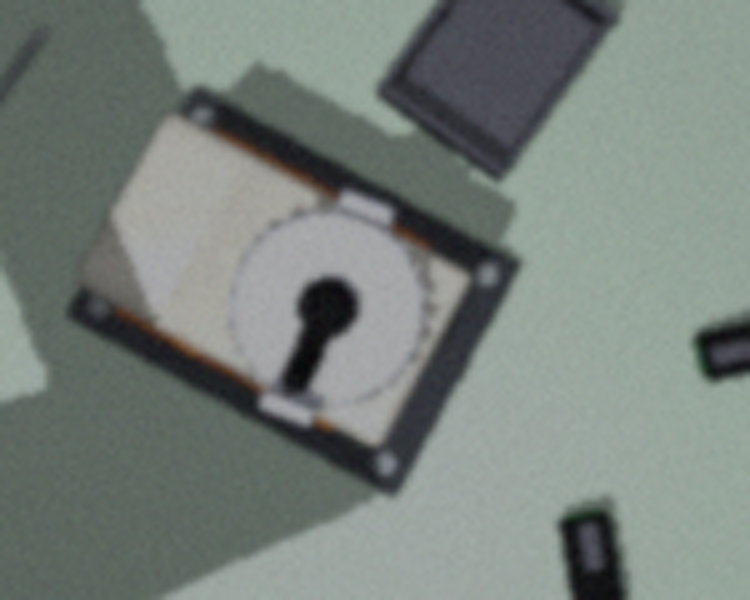

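```bash
python3 -W ignore -c "
from h import *
for a,b in (((340,191),(410,314)),((430,156),(296,385))):
  p=tri(cs(*a),ct(*b)); 
  for A in (AX,[.5166,.0528]):
    d=p[:2]-A; print(p,np.hypot(*d),np.degrees(np.arctan2(d[1],d[0])))
# arm angle in top image (arm top at z .162)
for b in ((410,314),(296,385)):
  h=atz('top',ct(328,307),.164)[:2]; 
  d=atz('top',ct(*b),.187)[:2]-h; print(np.hypot(*d),np.degrees(np.arctan2(d[1],d[0])))
"
```

```text
[0.5141 0.0222 0.1898] 0.03090612282497949 -95.47095082720897
[0.5141 0.0222 0.1898] 0.030671240532021044 -94.76273245143209
[0.4872 0.064  0.1874] 0.03179914847098165 159.7570421698637
[0.4872 0.064  0.1874] 0.03149474301036542 159.16388039373481
0.03114581252133568 -94.60169234730134
0.03147821500645115 159.18748958575267
```

```bash
python3 -c "
from cell import robot
print(robot.hand_in())"
```

```text
the job is handed in; nothing more can be done
None
```

I wound the crank about 1.84 rad clockwise by its pin, and I estimate the foot now presses on the connector with 12–15 N. The job is handed in at about 15 s, with the arm withdrawn and touching nothing. I have no direct reading of the clamp force, and `hand_in` reports no verdict.

- **Clamp force:** The push on the pin was steady at about 6.5 N while the crank ran free. It rose to about 10.5 N at the end, or 0.32 N m of torque. Using your nominal free torque this works out to 12 N, and using the free force I measured it is about 15 N. The crank angle at the last free reading caps it at about 15 N. The kinematics suggested a rise of about 6 N over the last push, where the felt force suggested about 2 N; both estimates stay inside 8–24 N.
- **Crank angle:** The final pictures give about 105° from the start, which agrees with the arm's own position readings.
- **Surroundings:** In the final pictures the ring tabs, the connector, both spares and the bin (partly in view) look unmoved. The pick is only partly in view in those pictures, but the arm never went near it at table height.
- **Tool tilt:** The tool leaned up to about 8° while pushing, because the row moves cannot correct tilt. I raised it slightly and it stayed clear of the tabs.

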